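# Fetch the doming block from between its punches

### The arm

A 6-joint arm with a two-finger parallel gripper is mounted at the origin on a cart in front of the work surface, level with it; the furniture and walls round the work are solid. World frame = base frame: x ahead of the robot, y to its left, z up, the work surface at z = 0. Lengths are in m, angles in degrees, forces in N, time in s.
With the tool pointing down it reaches from about 0.4 to 0.825 m from the base axis. Payload 7 kg.
Tool frame: the origin (TCP) lies at the very end of the fingers, on their centre line; the grasp point (between the pads) lies 19 mm behind it; z points along the fingers, y is the line along which they close (so a half turn about z gives the same grasp; the last joint's range is limited). The gripper opens to 88 mm and grips with 3 to 60 N. Pads are 19 mm wide; open, the fingers measure 130 mm over their backs; the gripper's body (78 mm by 193 mm) begins 47 mm behind the grasp point.
Start: joints at [-53.451, 20.546, 0.682, 0, -70.136, -16.507], TCP at [0.231, -0.634, 0.227] pointing down, gripper open.
Joint ranges: [-176.03, 176.03], [-82.01, 121.73], [-58.28, 71.71], [-173.87, 95.51], [-174.79, -0.11], [-173.66, 173.66]. Speed limits (degrees/s): [136.94, 136.94, 172.46, 180, 180, 180].

### API

Orientations are given as [roll, pitch, yaw] about the fixed x, y, z axes, in that order (R = Rz(yaw) Ry(pitch) Rx(roll)).
In Python, from plant import r gives the robot as it stands. The module is installed in compiled form; this text tells all that it offers.
- The arm moves only by the tool jog_arm, never from a script. Its arguments are lists of equal length, an entry for each row: "travel": the shift along the tool's x, y, z each as a share of 50 cm, from -1 to 1, a list of three; "dr": the turn, a rotation vector about the tool's x, y, z each as a share of 360 degrees, from -1 to 1, a list of three; "claw": the opening, from 0 (shut) to 1 (fully open). A call has exactly 10 rows; each row is the pose to reach, as a shift and turn from the pose commanded when the call began, along the tool's axes at that moment, turning the shorter way round; what a row does not reach only later rows make up. A row lasts 1/8 s, in which the tool goes at most 62.5 mm and 10.7 degrees, less where a joint would pass 70% of its speed; a pose out of reach is approached as far as the arm can. A call with a number of a shift or a turn outside -1 to 1 is refused whole. A call with a gripper value outside its range is refused whole. The fingers move at their own pace and stop on an object; "newtons" is the grip in N (left out, the last holds). Time passes only in rows, so rows that repeat a pose let the fingers close, or fill a call up. It gives the time, the measured TCP pose, the force, the opening and the grip force at its end, in the units of the state.
- r.get_state(): the state, without advancing time (a new reading comes with each control period).
- r.capture(name): name is "scene" or "top"; returns a dict with "pixels" (420x560x3 uint8, red, green, blue), "range_z" (420x560 float32, m along the optical axis (not along the pixel's ray), 0 where there is no reading), "fx", "fy", "cx", "cy" (pixels), "dist_coeffs" ([k1, k2, p1, p2, k3] as OpenCV has them; the pictures are not rectified), "position" and "attitude" of the camera in the world. Camera axes: x right, y up, looking along -z (the intrinsics and any distortion apply to the point x, -y, -z); pixel columns grow to the right and rows downward; lengths in m; the calibration is good to about 2 mm. A picture is of the moment at which its call begins.
- r.close_job(): hands the job in; it is judged then, once.
Trained networks look in the newest picture that a camera, given by its name, has taken for a name from the list of things; names that differ only in an ending like _2 or _b are one class to them, and where a whole thing is asked for, a point or a joint stands for the part that bears it (a point fixed in the world has none). Each returns a list of dicts, best first, with "conf" (0 to 1); they miss things now and then, are a little off and sometimes report something else, mostly with a low value. They report only what shows in the picture. A call takes as long as a camera call. They do not tell look-alikes from the thing itself.
- r.boxes_of(name, camera): "extent" ([left, top, right, bottom] in pixels, round what is visible of it).
- r.regions_of(name, camera): "pixels" (420x560 bool, what is visible of it) and "extent" ([left, top, right, bottom] in pixels, round what is visible of it).
- r.tip_of(name, camera): "at" ([column, row] in pixels: a listed point, or the origin of a listed thing).
The state is a dict: "time_s": time; "joints": joint angles; "qd": joint speeds; "joint_torque": joint torques, N m; "tcp_pos": TCP position; "eef_rot": TCP orientation; "contact_force": force on the tool from outside, world axes, zero at the start; "moment": the same for the moment, N m; "gripper_width": finger opening in m; "gripper_force": force on a finger pad.
Only numpy, scipy, OpenCV 4.12 (cv2) and the standard library are available. Lean on these libraries where they do the work, as an engineer would, in place of code of your own. Each camera call takes 0.05 s, during which the arm holds its last target. There are 200 camera calls.

### The job

Get the wooden doming block ready for work: stand the two punches that hem it in upright on the marble tile, then lift the block out of the punch stand and set it centred on the steel bench block, hollows up. Then put the two punches back upright in the very wells they came from, so that all three punches stand where they stood at the start. Do not tip anything over, and leave the flux jar and the hammer where they are.

Things in the scene. Friction and masses are not known exactly. Their poses are not given: they have to be found in the camera images.
- small_punch_center (a point): smallest pale boxwood doming punch, told by its ball: 30 mm across. It stands upright, 67 mm tall, ball on top; foot a brass cap 34 mm across, 12 mm high, flat below; between them a neck 20 mm across. The point is the centre of the ball, 52 mm above the underside: grip the ball here, it hangs upright. z is up, yaw has no meaning. 0.11 kg, bottom-heavy, stands by itself on a flat place
- middle_punch_center (a point): middle-sized pale boxwood doming punch, told by its ball: 37 mm across. It stands upright, 70 mm tall, ball on top; foot a brass cap 34 mm across, 12 mm high, flat below; between them a neck 20 mm across. The point is the centre of the ball, 52 mm above the underside: grip the ball here, it hangs upright. z is up, yaw has no meaning. 0.11 kg, bottom-heavy, stands by itself on a flat place
- large_punch_center (a point): largest pale boxwood doming punch, told by its ball: 44 mm across. It stands upright, 74 mm tall, ball on top; foot a brass cap 34 mm across, 12 mm high, flat below; between them a neck 20 mm across. The point is the centre of the ball, 52 mm above the underside: grip the ball here, it hangs upright. z is up, yaw has no meaning. 0.11 kg, bottom-heavy, stands by itself on a flat place
- doming_block_center (a point): centre of the pale wooden doming block, 56 x 56 x 46 mm high, round hollows in its top, 0.14 kg; point 23 mm above its underside, z up, x and y along its sides (as the stand's at the start). Loose in its seat by 1 to 2 mm, lifts straight out. Grip it across its y sides, fingertips over 12 mm above its underside (steps below); cheeks cover its x sides to 2 mm below its top
- punch_stand: fixed dark wooden stand, 104 mm in x, y from -90 to +150 mm. Origin on the bench under the middle of the block's seat; z up. Round wells for punches, all alike, at x = 0, y = -57, +57 and +123 mm: 42 mm wide, chamfer 4 mm, floor 9 mm and mouth 18 mm above the bench. One punch stands in each at the start, in any order; those at -57 and +57 mm hem the block in
- marble_tile: the fixed white marble tile lying flat on the bench, 62 mm (x) by 105 mm (y), 8 mm thick: the side place for the punches. Origin at the centre of its underside on the bench; z up. Two punches fit side by side along its y, some 54 mm apart, gripped across its x
- bench_block: the fixed square steel bench block, 65 x 65 mm, 19 mm high: the place for the doming block. Origin at the centre of its underside on the bench; z up, x and y along its sides
- flux_jar: bystander: round stoneware jar with a lid knob, 55 mm across, 60 mm high; origin at the centre of its underside
- chasing_hammer: bystander: a small hammer with a wooden handle, lying flat along its y, 213 mm long, 26 mm high; origin under its middle
- block_seat (a point): middle of the floor of the block's seat in the stand, 6 mm above the bench, between two cheeks (on its x sides, 22 mm thick, 58 mm long, tops 50 mm above the bench)
There are look-alikes about, which are no part of the job. Leave any black or turquoise look-alike of the part that bears large_punch_center alone.

How it is judged (in metres and radians):
On the way, in this order (a step that is already met when the one before it is completed fails the run):
1. the two punches beside the block stand upright on the marble tile, the third is in its well, the block still in its seat (horizontal distance between doming_block_center and punch_stand below 0.006 m and height (world z) of doming_block_center below 0.034 m and horizontal distance between each of small_punch_center, middle_punch_center, large_punch_center and punch_stand above 0.1 m and (distance of small_punch_center from where it was at the start of the episode below 0.008 m or (x of small_punch_center in the frame of marble_tile between -0.03 and 0.03 m and y of small_punch_center in the frame of marble_tile between -0.052 and 0.052 m and z of small_punch_center in the frame of marble_tile between 0.055 and 0.065 m and angle between small_punch_center's own z axis and vertical below 0.12 rad)) and (distance of middle_punch_center from where it was at the start of the episode below 0.008 m or (x of middle_punch_center in the frame of marble_tile between -0.03 and 0.03 m and y of middle_punch_center in the frame of marble_tile between -0.052 and 0.052 m and z of middle_punch_center in the frame of marble_tile between 0.055 and 0.065 m and angle between middle_punch_center's own z axis and vertical below 0.12 rad)) and (distance of large_punch_center from where it was at the start of the episode below 0.008 m or (x of large_punch_center in the frame of marble_tile between -0.03 and 0.03 m and y of large_punch_center in the frame of marble_tile between -0.052 and 0.052 m and z of large_punch_center in the frame of marble_tile between 0.055 and 0.065 m and angle between large_punch_center's own z axis and vertical below 0.12 rad))), for 0.2 s.
2. the doming block rests centred on the steel bench block, hollows up (horizontal distance between doming_block_center and bench_block below 0.015 m and z of doming_block_center in the frame of bench_block between 0.037 and 0.047 m and angle between doming_block_center's own z axis and vertical below 0.1 rad), for 0.3 s.
At the end, for the whole second after the job is handed in: The doming block rests flat on the steel bench block, hollows up, its centre within 15 mm of the steel block's centre; each of the three punches stands upright (within 0.12 rad) down in the well it stood in at the start, within 8 mm of its starting place; nothing is held (all of step 2 and distance of each of small_punch_center, middle_punch_center, large_punch_center from where it was at the start of the episode below 0.008 m and angle between each of small_punch_center, middle_punch_center, large_punch_center's own z axis and vertical below 0.12 rad); the robot touches nothing.
It fails at once if a punch is tipped over (angle between any of small_punch_center, middle_punch_center, large_punch_center's own z axis and vertical above 0.7 rad).
It fails at once if the doming block is tipped over (angle between doming_block_center's own z axis and vertical above 0.7 rad).
It fails at once if the flux jar or the hammer is pushed away (over 30 mm) (distance of any of flux_jar, chasing_hammer from where it was at the start of the episode above 0.03 m).
It also fails if it takes over 128 s, if anything falls off the work surface, if the arm or the gripper's body presses on something with over 40 N, if the wrist force passes 120 N, or if a joint passes its speed limit or range.

## Working session

There is one attempt and no reset: what is moved stays moved. The work goes in short steps, Python scripts to look and compute and a tool call to move; the robot and the scene stay as the last step left them, time stands still between calls to the robot, and variables do not carry over. Pictures are saved under pics/ and viewed, at most 14 in all, crops included, and the job is handed in when it is done.

Besides the shell and the picture viewer there is one more tool, called after ">>>" by a JSON object that holds its "api" and its "payload". jog_arm: Moves the arm, as the interface text tells. Its arguments: {"type":"object","properties":{"travel":{"type":"array"},"dr":{"type":"array"},"claw":{"type":"array"},"newtons":{"type":"number"}},"required":["travel","dr","claw"]}

```bash
mkdir -p pics; cat > h.py <<'E'
import numpy as np,cv2,sys
from plant import r
from scipy.spatial.transform import Rotation as R
def cap(n,f=None):
    c=r.capture(n)
    if f: cv2.imwrite('pics/'+f,c['pixels'][:,:,::-1])
    return c
def rot(c):
    a=np.array(c['attitude'],float)
    if a.shape==(3,3): return a
    return R.from_euler('xyz',a,degrees=True).as_matrix() if a.size==3 else R.from_quat(a).as_matrix()
def und(c,uv):
    K=np.array([[c['fx'],0,c['cx']],[0,c['fy'],c['cy']],[0,0,1]])
    return cv2.undistortPoints(np.array(uv,float).reshape(-1,1,2),K,np.array(c['dist_coeffs'],float)).reshape(-1,2)
def ray(c,uv):
    p=und(c,uv); return np.c_[p[:,0],-p[:,1],-np.ones(len(p))]@rot(c).T
def cloud(c):
    v,u=np.mgrid[:420,:560]; d=ray(c,np.c_[u.ravel(),v.ravel()])
    return (np.array(c['position'])+d*c['range_z'].reshape(-1,1)).reshape(420,560,3)
def onz(c,uv,z):
    d=ray(c,uv); p=np.array(c['position']); return p+d*((z-p[2])/d[:,2])[:,None]
E
python3 - <<'E'
from h import *
ims=[]
for n in('scene','top'):
    c=cap(n,n+'0.png'); print(n,c['position'],c['attitude'],c['fx'],c['cx'],c['dist_coeffs'],(c['range_z']>0).mean())
    P=cloud(c); 
    for t in['small_punch_center','middle_punch_center','large_punch_center','doming_block_center','punch_stand','marble_tile','bench_block','flux_jar','chasing_hammer','block_seat']:
        for q in r.tip_of(t,n)[:4]:
            u,v=np.round(q['at']).astype(int); print(t,round(q['conf'],2),u,v,P[min(v,419),min(u,559)].round(3))
print(r.get_state())
E
```

```text
scene [0.19133838 0.67016997 0.70420343] [  50.98328295   -0.68184835 -153.16362198] 405.9896637933365 283.82126443240196 [-0.09684307  0.          0.          0.          0.        ] 0.9960841836734694
small_punch_center 0.6 259 252 [0.541 0.088 0.064]
small_punch_center 0.5 211 356 [0.509 0.338 0.008]
middle_punch_center 0.83 280 232 [0.524 0.016 0.077]
large_punch_center 0.74 304 209 [ 0.511 -0.091  0.077]
large_punch_center 0.66 324 195 [ 0.496 -0.192  0.063]
large_punch_center 0.61 163 310 [0.647 0.307 0.035]
large_punch_center 0.58 323 264 [0.394 0.061 0.069]
doming_block_center 0.68 295 232 [ 0.503 -0.025  0.054]
punch_stand 0.73 294 238 [ 0.502 -0.016  0.041]
punch_stand 0.34 257 250 [0.546 0.088 0.068]
marble_tile 0.56 209 357 [0.51  0.343 0.01 ]
bench_block 0.87 325 183 [ 0.538 -0.312  0.018]
flux_jar 0.92 165 311 [0.646 0.304 0.028]
chasing_hammer 0.85 357 238 [ 0.368 -0.111  0.021]
block_seat 0.6 209 356 [0.512 0.34  0.01 ]
block_seat 0.55 292 240 [ 0.508 -0.018  0.031]
top [0.32173878 0.00644689 1.0647233 ] [ 10.48972132  -1.28921959 -90.032268  ] 459.1716745384368 277.5
[... 929 characters left out ...]
1  0.038]
{'time_s': 1.1, 'joints': array([-5.34505133e+01,  2.05437783e+01,  6.82641130e-01, -1.57429265e-03,
       -7.01350225e+01, -1.65055972e+01]), 'qd': array([-0.03546848,  0.00840678,  0.02053653, -0.0581891 , -0.0202315 ,
       -0.00341258]), 'joint_torque': array([ 1.52136113e-04, -5.82394874e+01,  2.93307370e+01,  7.00214893e+00,
        1.25307401e-02, -1.94724134e-05]), 'tcp_pos': array([ 0.23132336, -0.63410831,  0.22659064]), 'eef_rot': array([-1.79996739e+02,  2.51068626e-03, -1.59956645e+02]), 'contact_force': array([-0.2250147 , -0.77081321, -0.15474024]), 'moment': array([ 0.00653662, -0.0501663 ,  0.02258719]), 'gripper_force': 0.0, 'gripper_width': 0.08747750648065614}
```

View pictures.

```bash
python3 - <<'E'
import cv2
a=cv2.imread('pics/top0.png');cv2.imwrite('pics/topc.png',cv2.resize(a[110:310,80:450],None,fx=2.1,fy=2.1,interpolation=2))
E
```

```text
(no output)
```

View pics/topc.png

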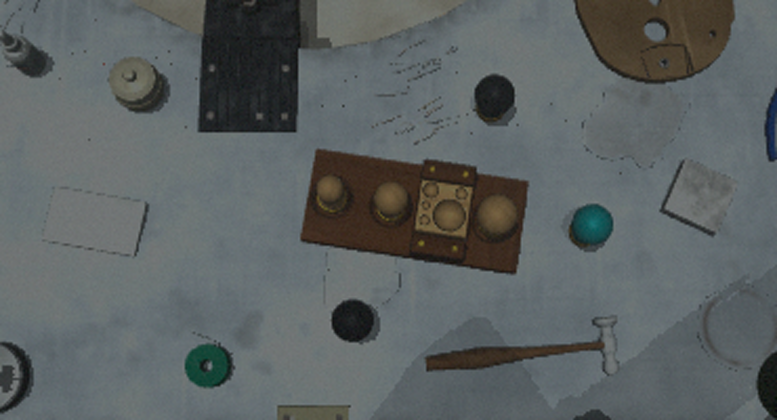

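View pics/scene0.png

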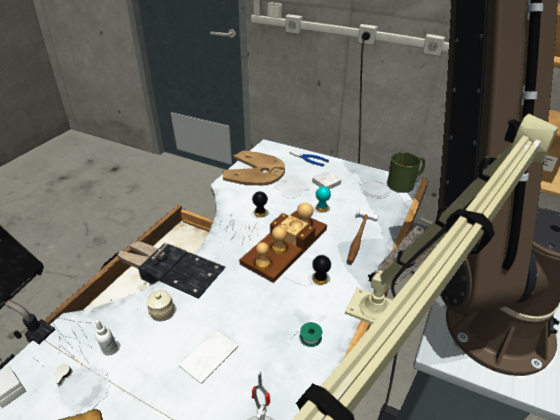

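```bash
cat > m.py <<'E'
from h import *
from scipy.optimize import least_squares
def sphere(P,guess,rad,zmin=.045):
    m=(np.linalg.norm(P-guess,axis=-1)<rad+.008)&(P[...,2]>zmin); q=P[m]
    s=least_squares(lambda c:np.linalg.norm(q-c,axis=1)-rad,guess,loss='soft_l1',f_scale=.001).x
    return s,len(q)
def rect(P,ctr,rad,z0,z1):
    q=P[(np.hypot(P[...,0]-ctr[0],P[...,1]-ctr[1])<rad)&(P[...,2]>z0)&(P[...,2]<z1)]
    (x,y),wh,a=cv2.minAreaRect((q[:,:2]*1000).astype(np.float32))
    return np.round([x,y,*wh,a,np.median(q[:,2])*1000,len(q)],1)
E
python3 - <<'E'
from m import *
for n in('scene','top'):
    c=cap(n);P=cloud(c);print(n,'bench z',np.median(P[(abs(P[...,0]-.45)<.03)&(abs(P[...,1]-.2)<.04)][:,2]))
    for k,g,rad in(('S',(.54,.08,.061),.015),('M',(.527,.012,.061),.0185),('L',(.512,-.092,.061),.022)): print(k,sphere(P,np.array(g),rad))
    print('bench',rect(P,(.54,-.325),.06,.014,.03))
    print('tile',rect(P,(.513,.343),.08,.0055,.02))
    print('stand',rect(P,(.53,-.01),.16,.012,.024))
    print('blocktop',rect(P,(.52,-.04),.037,.049,.056))
    for t in('marble_tile','bench_block','doming_block_center'):
        for q in r.regions_of(t,n)[:1]:
            h={'m':.008,'b':.019,'d':.052}[t[0]]; cn=max(cv2.findContours(q['pixels'].astype(np.uint8),0,1)[0],key=len)
            w=onz(c,cn.reshape(-1,2),h)[:,:2]*1000; print(t,q['conf'],cv2.minAreaRect(w.astype(np.float32)))
E
```

```text
scene bench z 0.0007144278188578879
S (array([0.54156282, 0.07396588, 0.0614555 ]), 143)
M (array([0.53178115, 0.00860983, 0.06193261]), 182)
L (array([ 0.51473919, -0.10276174,  0.06121188]), 256)
bench [ 543.3 -335.5   69.6   67.2   64.9   20.1  276. ]
tile [ 515.3  337.4  106.8   64.    79.6    8.7 1503. ]
stand [ 523.1  -19.4  212.8  259.7   20.    18.5 1605. ]
blocktop [519.6 -45.5  58.   72.1  84.5  52.2 249. ]
marble_tile 0.63 ((514.6331176757812, 338.0624694824219), (108.42237854003906, 66.67025756835938), 81.15672302246094)
bench_block 0.63 ((541.6317749023438, -326.81475830078125), (86.44020080566406, 80.74916076660156), 66.22241973876953)
top bench z -0.0007896986251323401
S (array([0.54167698, 0.07549075, 0.06099371]), 143)
M (array([0.53187081, 0.00996778, 0.06089764]), 214)
L (array([ 0.51475638, -0.10107131,  0.06026258]), 325)
bench [ 545.  -335.8   65.7   65.9   64.2   18.6  752. ]
tile [ 498.6  348.2  124.8  103.5   84.     7.8 1009. ]
stand [ 565.   -22.4  240.2  180.4   81.3   17.7 2610. ]
blocktop [519.1 -45.9  55.9  72.   81.4  51.4 354. ]
marble_tile 0.88 ((514.9085693359375, 337.7220153808594), (106.59326934814453, 63.46642303466797), 80.59713745117188)
bench_block 0.79 ((543.6861572265625, -334.8132019042969), (68.05863952636719, 71.08872985839844), 63.11871337890625)
doming_block_center 0.77 ((519.694091796875, -45.6331901550293), (55.34798049926758, 58.452457427978516), 80.56346130371094)
```

```bash
cat > go.py <<'E'
from h import *
def go(*targets):
    s=r.get_state(); B=R.from_euler('xyz',s['eef_rot'],degrees=True)
    print('t',round(s['time_s'],2),s['tcp_pos'].round(4),s['eef_rot'].round(2),'w',round(s['gripper_width'],4),'F',round(s['gripper_force'],1))
    for x,y,z,yaw in targets:
        d=B.inv().apply(np.array([x,y,z])-s['tcp_pos'])/.5
        w=(B.inv()*R.from_euler('xyz',[180,0,yaw],degrees=True)).as_rotvec(degrees=True)/360
        print((x,y,z,yaw),d.round(4),w.round(4))
if __name__=='__main__': go(*[eval(a) for a in sys.argv[1:]])
E
python3 go.py .40,-.30,.22,-125 .5318,.0093,.20,-99
```

```text
t 1.5 [ 0.2313 -0.6341  0.2266] [ 180.     -0.   -159.96] w 0.0875 F 0.0
(0.4, -0.3, 0.22, -125) [-0.546   0.5121  0.0131] [ 0.     -0.     -0.0971]
(0.5318, 0.0093, 0.2, -99) [-1.0056  1.0029  0.0531] [ 0.     -0.     -0.1693]
```

>>> {"api": "jog_arm", "payload": {"travel": [[-0.546,0.512,0.013],[-0.546,0.512,0.013],[-0.546,0.512,0.013],[-0.546,0.512,0.013],[-0.546,0.512,0.013],[-0.546,0.512,0.013],[-0.8,0.78,0.03],[-0.95,0.95,0.05],[-1,1,0.053],[-1,1,0.053]], "dr": [[0,0,-0.097],[0,0,-0.097],[0,0,-0.097],[0,0,-0.097],[0,0,-0.097],[0,0,-0.097],[0,0,-0.13],[0,0,-0.169],[0,0,-0.169],[0,0,-0.169]], "claw": [1,1,1,1,1,1,1,1,1,1]}}

```text
time_s: 2.75
tcp_pos: [0.4977, -0.0681, 0.2057]
eef_rot: [-179.9, 0.0, -99.0]
contact_force: [0.4, -0.6, 0.6]
gripper_width: 0.0879
gripper_force: 0.0
```

```bash
python3 go.py .5318,.0093,.13,-99 .5318,.0093,.042,-99
```

```text
t 2.75 [ 0.4977 -0.0681  0.2057] [-1.7993e+02  2.0000e-02 -9.9030e+01] w 0.0879 F 0.0
(0.5318, 0.0093, 0.13, -99) [-0.1635 -0.0428  0.1515] [-0.0002  0.0001 -0.0001]
(0.5318, 0.0093, 0.042, -99) [-0.1634 -0.0426  0.3275] [-0.0002  0.0001 -0.0001]
```

>>> {"api": "jog_arm", "payload": {"travel": [[-0.163,-0.043,0.15],[-0.163,-0.043,0.15],[-0.163,-0.043,0.15],[-0.163,-0.043,0.15],[-0.163,-0.043,0.15],[-0.163,-0.043,0.15],[-0.163,-0.043,0.15],[-0.163,-0.043,0.15],[-0.163,-0.043,0.15],[-0.163,-0.043,0.15]], "dr": [[0,0,0],[0,0,0],[0,0,0],[0,0,0],[0,0,0],[0,0,0],[0,0,0],[0,0,0],[0,0,0],[0,0,0]], "claw": [1,1,1,1,1,1,1,1,1,1]}}

```text
time_s: 4.0
tcp_pos: [0.5313, 0.0069, 0.1302]
eef_rot: [180.0, -0.0, -99.1]
contact_force: [-0.4, -0.6, 0.4]
gripper_width: 0.0877
gripper_force: 0.0
```

```bash
python3 go.py .5318,.0093,.13,-99 .5318,.0093,.042,-99; python3 - <<'E'
from h import *
ims=[cv2.resize(cap(n)['pixels'][a:a+100,b:b+130,::-1],None,fx=3,fy=3) for n,a,b in(('scene',180,220),('top',150,220))]
cv2.imwrite('pics/cl1.png',np.hstack(ims))
E
```

```text
t 4.0 [0.5313 0.0069 0.1302] [179.99  -0.   -99.12] w 0.0877 F 0.0
(0.5318, 0.0093, 0.13, -99) [-0.0049 -0.0003  0.0005] [ 0.     -0.     -0.0003]
(0.5318, 0.0093, 0.042, -99) [-0.0049 -0.0003  0.1765] [ 0.     -0.     -0.0003]
```

View pics/cl1.png

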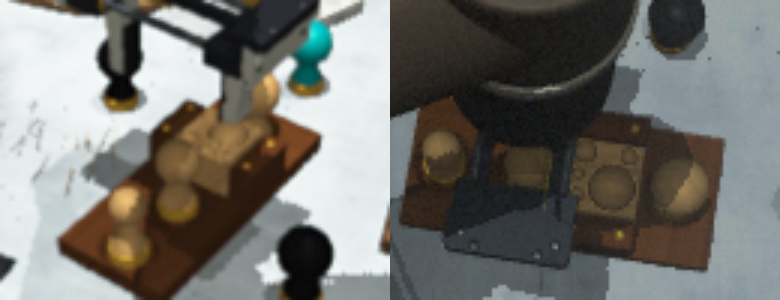

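>>> {"api": "jog_arm", "payload": {"travel": [[-0.005,0,0],[-0.005,0,0.1],[-0.005,0,0.14],[-0.005,0,0.176],[-0.005,0,0.176],[-0.005,0,0.176],[-0.005,0,0.176],[-0.005,0,0.176],[-0.005,0,0.176],[-0.005,0,0.176]], "dr": [[0,0,0],[0,0,0],[0,0,0],[0,0,0],[0,0,0],[0,0,0],[0,0,0],[0,0,0],[0,0,0],[0,0,0]], "claw": [1,1,1,1,1,1,0.2,0.2,0.2,0.2], "newtons": 15}}

```text
time_s: 5.35
tcp_pos: [0.5317, 0.0094, 0.0424]
eef_rot: [-180.0, 0.0, -99.1]
contact_force: [0.2, -0.3, -1.4]
gripper_width: 0.0533
gripper_force: 0.0
```

>>> {"api": "jog_arm", "payload": {"travel": [[0,0,0],[0,0,0],[0,0,0],[0,0,0],[0,0,0],[0,0,0],[0,0,0],[0,0,0],[0,0,0],[0,0,0]], "dr": [[0,0,0],[0,0,0],[0,0,0],[0,0,0],[0,0,0],[0,0,0],[0,0,0],[0,0,0],[0,0,0],[0,0,0]], "claw": [0.2,0.2,0.2,0.2,0.2,0.2,0.2,0.2,0.2,0.2], "newtons": 15}}

```text
time_s: 6.6
tcp_pos: [0.5317, 0.0093, 0.0423]
eef_rot: [180.0, -0.0, -99.1]
contact_force: [0.6, 0.5, 0.6]
gripper_width: 0.0361
gripper_force: 15.0
```

```bash
python3 go.py .5318,.0093,.15,-99 .5194,.3646,.15,-99.4 .5194,.3646,.042,-99.4
```

```text
t 6.6 [0.5317 0.0093 0.0423] [180.    -0.   -99.12] w 0.0361 F 15.0
(0.5318, 0.0093, 0.15, -99) [ 1.000e-04 -2.000e-04 -2.155e-01] [ 0.     -0.     -0.0003]
(0.5194, 0.3646, 0.15, -99.4) [-0.6976  0.1368 -0.2155] [ 0.     -0.      0.0008]
(0.5194, 0.3646, 0.042, -99.4) [-6.976e-01  1.368e-01  5.000e-04] [ 0.     -0.      0.0008]
```

>>> {"api": "jog_arm", "payload": {"travel": [[0,0,-0.08],[0,0,-0.17],[0,0,-0.215],[-0.05,0.01,-0.215],[-0.15,0.03,-0.215],[-0.27,0.053,-0.215],[-0.39,0.076,-0.215],[-0.51,0.1,-0.215],[-0.61,0.12,-0.215],[-0.697,0.137,-0.215]], "dr": [[0,0,0],[0,0,0],[0,0,0],[0,0,0],[0,0,0],[0,0,0],[0,0,0],[0,0,0],[0,0,0],[0,0,0]], "claw": [0.2,0.2,0.2,0.2,0.2,0.2,0.2,0.2,0.2,0.2]}}

```text
time_s: 7.85
tcp_pos: [0.5186, 0.3662, 0.1494]
eef_rot: [180.0, -0.0, -99.1]
contact_force: [1.2, -0.8, -1.9]
gripper_width: 0.036
gripper_force: 15.0
```

```bash
python3 go.py .5194,.3646,.043,-99.4; python3 - <<'E'
from m import *
for n in('scene','top'):
    P=cloud(cap(n,n+'2.png')); s=r.get_state()['tcp_pos']
    print(s, sphere(P,s+[0,0,.019],.0185,.12))
E
```

```text
t 7.85 [0.5186 0.3662 0.1494] [ 1.7997e+02 -3.0000e-02 -9.9070e+01] w 0.036 F 15.0
(0.5194, 0.3646, 0.043, -99.4) [ 0.0028 -0.0023  0.2128] [ 0.0001 -0.0001  0.0009]
[0.51898117 0.37077257 0.14913029] (array([0.51256393, 0.36633198, 0.16332286]), 60)
[0.51875737 0.36821724 0.14892504] (array([0.52029262, 0.3707145 , 0.16703113]), 166)
```

>>> {"api": "jog_arm", "payload": {"travel": [[0,0,0],[0,0,0.08],[0,0,0.15],[0,0,0.19],[0,0,0.205],[0,0,0.212],[0,0,0.214],[0,0,0.216],[0,0,0.216],[0,0,0.216]], "dr": [[0,0,0],[0,0,0],[0,0,0],[0,0,0],[0,0,0],[0,0,0],[0,0,0],[0,0,0],[0,0,0],[0,0,0]], "claw": [0.2,0.2,0.2,0.2,0.2,0.2,0.2,0.2,0.2,0.2]}}

```text
time_s: 9.2
tcp_pos: [0.5193, 0.3645, 0.0421]
eef_rot: [-180.0, 0.0, -99.1]
contact_force: [0.2, 1.3, -2.3]
gripper_width: 0.0358
gripper_force: 15.0
```

```bash
python3 go.py .5194,.3646,.0413,-99.4; python3 - <<'E'
from m import *
for n in('scene','top'):
    P=cloud(cap(n,n+'3.png')); s=r.get_state()['tcp_pos']
    print(s, sphere(P,s+[0,0,.019],.0185))
    cv2.imwrite('pics/x.png',0)
a=cv2.imread('pics/scene3.png');cv2.imwrite('pics/cl3.png',cv2.resize(a[280:400,140:280],None,fx=4,fy=4))
E
```

```text
t 9.2 [0.5193 0.3645 0.0421] [-1.7999e+02  2.0000e-02 -9.9110e+01] w 0.0358 F 15.0
(0.5194, 0.3646, 0.0413, -99.4) [-0.0003 -0.0001  0.0016] [-0.      0.0001  0.0008]
[0.51933674 0.36443143 0.04203201] (array([0.51933674, 0.36443143, 0.06103201]), 0)
[0.51927897 0.36441634 0.04193427] (array([0.52035598, 0.36453924, 0.059983  ]), 98)[ WARN:0@0.857] global loadsave.cpp:1063 imwrite_ Unsupported depth image for selected encoder is fallbacked to CV_8U.
```

View pics/cl3.png

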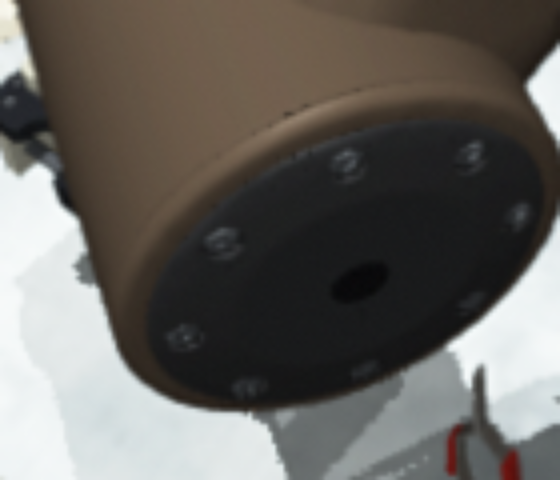

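>>> {"api": "jog_arm", "payload": {"travel": [[0,0,0.001],[0,0,0.001],[0,0,0.001],[0,0,0.001],[0,0,0.002],[0,0,0.002],[0,0,0.002],[0,0,0.002],[0,0,0.002],[0,0,0.002]], "dr": [[0,0,0],[0,0,0],[0,0,0],[0,0,0],[0,0,0],[0,0,0],[0,0,0],[0,0,0],[0,0,0],[0,0,0]], "claw": [0.2,0.2,0.2,0.2,0.2,0.2,0.2,0.2,0.2,0.2]}}

```text
time_s: 10.55
tcp_pos: [0.5194, 0.3644, 0.0409]
eef_rot: [-180.0, 0.0, -99.1]
contact_force: [-0.2, 1.7, 1.1]
gripper_width: 0.0364
gripper_force: 15.0
```

>>> {"api": "jog_arm", "payload": {"travel": [[0,0,0],[0,0,0],[0,0,0],[0,0,0],[0,0,0],[0,0,0],[0,0,0],[0,0,-0.05],[0,0,-0.12],[0,0,-0.2]], "dr": [[0,0,0],[0,0,0],[0,0,0],[0,0,0],[0,0,0],[0,0,0],[0,0,0],[0,0,0],[0,0,0],[0,0,0]], "claw": [0.42,0.44,0.47,0.5,0.6,0.8,1,1,1,1]}}

```text
time_s: 11.8
tcp_pos: [0.519, 0.3639, 0.1413]
eef_rot: [180.0, -0.1, -99.1]
contact_force: [1.1, 0.6, -0.0]
gripper_width: 0.0874
gripper_force: 0.0
```

```bash
python3 go.py .5147,-.1019,.15,-99;  python3 - <<'E'
from m import *
P=cloud(cap('top'));print(sphere(P,np.array([.5194,.3645,.06]),.0185))
E
```

```text
t 11.8 [0.519  0.3639 0.1413] [ 1.7996e+02 -6.0000e-02 -9.9120e+01] w 0.0874 F 0.0
(0.5147, -0.1019, 0.15, -99) [ 0.9213 -0.1393 -0.0164] [ 0.0001 -0.0002 -0.0003]
(array([0.51953981, 0.36555506, 0.05958249]), 230)
```

M stands on the tile. Now the large punch.

>>> {"api": "jog_arm", "payload": {"travel": [[0.1,-0.015,-0.016],[0.22,-0.033,-0.016],[0.34,-0.05,-0.016],[0.46,-0.07,-0.016],[0.58,-0.088,-0.016],[0.7,-0.106,-0.016],[0.82,-0.124,-0.016],[0.921,-0.139,-0.016],[0.921,-0.139,-0.016],[0.921,-0.139,-0.016]], "dr": [[0,0,0],[0,0,0],[0,0,0],[0,0,0],[0,0,0],[0,0,0],[0,0,0],[0,0,0],[0,0,0],[0,0,0]], "claw": [1,1,1,1,1,1,1,1,1,1]}}

```text
time_s: 13.1
tcp_pos: [0.5149, -0.1015, 0.1488]
eef_rot: [-180.0, 0.0, -99.2]
contact_force: [0.8, 0.9, 0.3]
gripper_width: 0.0875
gripper_force: 0.0
```

```bash
python3 go.py .5147,-.1019,.042,-99
```

```text
t 13.1 [ 0.5149 -0.1015  0.1488] [-1.7999e+02  1.0000e-02 -9.9180e+01] w 0.0875 F 0.0
(0.5147, -0.1019, 0.042, -99) [0.0009 0.0003 0.2135] [-0.      0.     -0.0005]
```

>>> {"api": "jog_arm", "payload": {"travel": [[0,0,0.08],[0,0,0.14],[0,0,0.18],[0,0,0.205],[0,0,0.213],[0,0,0.213],[0,0,0.213],[0,0,0.213],[0,0,0.213],[0,0,0.213]], "dr": [[0,0,0],[0,0,0],[0,0,0],[0,0,0],[0,0,0],[0,0,0],[0,0,0],[0,0,0],[0,0,0],[0,0,0]], "claw": [1,1,1,1,1,1,0.3,0.3,0.3,0.3], "newtons": 15}}

```text
time_s: 14.35
tcp_pos: [0.515, -0.1014, 0.0424]
eef_rot: [-180.0, 0.0, -99.1]
contact_force: [-0.2, -0.1, 0.2]
gripper_width: 0.0528
gripper_force: 0.0
```

>>> {"api": "jog_arm", "payload": {"travel": [[0,0,0],[0,0,0],[0,0,0],[0,0,0],[0,0,0],[0,0,0],[0,0,-0.02],[0,0,-0.08],[0,0,-0.15],[0,0,-0.216]], "dr": [[0,0,0],[0,0,0],[0,0,0],[0,0,0],[0,0,0],[0,0,0],[0,0,0],[0,0,0],[0,0,0],[0,0,0]], "claw": [0.3,0.3,0.3,0.3,0.3,0.3,0.3,0.3,0.3,0.3]}}

```text
time_s: 15.6
tcp_pos: [0.5148, -0.1014, 0.152]
eef_rot: [-180.0, 0.0, -99.1]
contact_force: [-0.0, 0.3, -1.0]
gripper_width: 0.043
gripper_force: 15.0
```

```bash
python3 go.py .5106,.3114,.15,-99.4
```

```text
t 15.6 [ 0.5148 -0.1014  0.152 ] [-1.7998e+02  1.0000e-02 -9.9120e+01] w 0.043 F 15.0
(0.5106, 0.3114, 0.15, -99.4) [-0.8138  0.1391  0.004 ] [-0.0001  0.      0.0008]
```

>>> {"api": "jog_arm", "payload": {"travel": [[-0.08,0.014,0],[-0.18,0.031,0],[-0.29,0.05,0],[-0.4,0.068,0],[-0.51,0.087,0],[-0.62,0.106,0],[-0.72,0.123,0],[-0.79,0.135,0.003],[-0.814,0.139,0.003],[-0.814,0.139,0.003]], "dr": [[0,0,0],[0,0,0],[0,0,0],[0,0,0],[0,0,0],[0,0,0],[0,0,0],[0,0,0],[0,0,0],[0,0,0]], "claw": [0.3,0.3,0.3,0.3,0.3,0.3,0.3,0.3,0.3,0.3]}}

```text
time_s: 16.85
tcp_pos: [0.5105, 0.3117, 0.1488]
eef_rot: [180.0, -0.0, -99.1]
contact_force: [-0.2, -0.8, -1.0]
gripper_width: 0.0433
gripper_force: 15.0
```

```bash
python3 go.py .5106,.3114,.042,-99.1
```

```text
t 16.85 [0.5105 0.3117 0.1488] [ 1.7998e+02 -2.0000e-02 -9.9070e+01] w 0.0433 F 15.0
(0.5106, 0.3114, 0.042, -99.1) [ 0.0005 -0.0004  0.2135] [ 0.0001 -0.0001  0.0001]
```

>>> {"api": "jog_arm", "payload": {"travel": [[0,0,0.08],[0,0,0.15],[0,0,0.19],[0,0,0.205],[0,0,0.211],[0,0,0.213],[0,0,0.214],[0,0,0.215],[0,0,0.215],[0,0,0.215]], "dr": [[0,0,0],[0,0,0],[0,0,0],[0,0,0],[0,0,0],[0,0,0],[0,0,0],[0,0,0],[0,0,0],[0,0,0]], "claw": [0.3,0.3,0.3,0.3,0.3,0.3,0.3,0.3,0.3,0.3]}}

```text
time_s: 18.1
tcp_pos: [0.5108, 0.3116, 0.0414]
eef_rot: [-180.0, 0.0, -99.1]
contact_force: [0.6, -0.2, -1.5]
gripper_width: 0.0431
gripper_force: 15.0
```

>>> {"api": "jog_arm", "payload": {"travel": [[0,0,0],[0,0,0],[0,0,0],[0,0,0],[0,0,0],[0,0,0],[0,0,0],[0,0,-0.05],[0,0,-0.12],[0,0,-0.2]], "dr": [[0,0,0],[0,0,0],[0,0,0],[0,0,0],[0,0,0],[0,0,0],[0,0,0],[0,0,0],[0,0,0],[0,0,0]], "claw": [0.5,0.52,0.55,0.6,0.7,0.8,1,1,1,1]}}

```text
time_s: 19.35
tcp_pos: [0.5105, 0.3112, 0.1418]
eef_rot: [180.0, -0.1, -99.1]
contact_force: [1.2, 1.0, 0.2]
gripper_width: 0.0874
gripper_force: 0.0
```

```bash
python3 go.py .5225,-.046,.15,-9 .40,.15,.2,-50;  python3 - <<'E'
from m import *
c=cap('top','top4.png')
P=cloud(c);print(sphere(P,np.array([.5194,.3645,.06]),.0185),sphere(P,np.array([.5106,.3114,.06]),.022))
print(rect(P,(.52,-.045),.037,.049,.056))
q=r.regions_of('doming_block_center','top')[0]; cn=max(cv2.findContours(q['pixels'].astype(np.uint8),0,1)[0],key=len)
print(q['conf'],cv2.minAreaRect((onz(c,cn.reshape(-1,2),.052)[:,:2]*1000).astype(np.float32)))
cv2.imwrite('pics/cl4.png',cv2.resize(c['pixels'][130:270,90:350,::-1],None,fx=3,fy=3))
E
```

```text
t 19.35 [0.5105 0.3112 0.1418] [ 1.7996e+02 -6.0000e-02 -9.9120e+01] w 0.0874 F 0.0
(0.5225, -0.046, 0.15, -9) [ 0.7015 -0.1369 -0.0156] [ 2.000e-04 -0.000e+00 -2.503e-01]
(0.4, 0.15, 0.2, -50) [ 0.3534  0.1672 -0.1158] [ 2.000e-04 -1.000e-04 -1.364e-01]
(array([0.51960186, 0.36561846, 0.05978839]), 87) (array([0.51013855, 0.30961418, 0.05943206]), 324)
[519.9 -46.   55.9  73.5  81.4  51.4 394. ]Traceback (most recent call last):
  File "<stdin>", line 5, in <module>
IndexError: list index out of range
```

>>> {"api": "jog_arm", "payload": {"travel": [[0.06,-0.012,-0.03],[0.14,-0.027,-0.04],[0.22,-0.043,-0.04],[0.3,-0.059,-0.04],[0.38,-0.074,-0.04],[0.46,-0.09,-0.04],[0.54,-0.106,-0.03],[0.62,-0.121,-0.02],[0.7,-0.137,-0.016],[0.7,-0.137,-0.016]], "dr": [[0,0,-0.027],[0,0,-0.055],[0,0,-0.083],[0,0,-0.111],[0,0,-0.139],[0,0,-0.167],[0,0,-0.195],[0,0,-0.223],[0,0,-0.25],[0,0,-0.25]], "claw": [1,1,1,1,1,1,1,1,1,1]}}

```text
time_s: 20.7
tcp_pos: [0.5224, -0.0471, 0.1488]
eef_rot: [180.0, 0.0, -9.2]
contact_force: [-0.6, 1.2, 1.0]
gripper_width: 0.0874
gripper_force: 0.0
```

```bash
python3 go.py .522,-.046,.15,-8.7 .522,-.046,.024,-8.7;  python3 - <<'E'
from m import *
P=cloud(cap('scene','scene5.png'))
print(rect(P,(.52,-.045),.037,.049,.056))
a=cv2.imread('pics/scene5.png');cv2.imwrite('pics/cl5.png',cv2.resize(a[170:300,200:370],None,fx=4,fy=4))
E
```

```text
t 20.7 [ 0.5224 -0.0471  0.1488] [ 1.7998e+02  5.0000e-02 -9.1700e+00] w 0.0874 F 0.0
(0.522, -0.046, 0.15, -8.7) [-0.0012 -0.0021 -0.0025] [ 0.0001  0.0001 -0.0013]
(0.522, -0.046, 0.024, -8.7) [-0.001  -0.0022  0.2495] [ 0.0001  0.0001 -0.0013]
[519.4 -45.6  57.1  72.5  79.3  52.  272. ]
```

View pics/cl5.png

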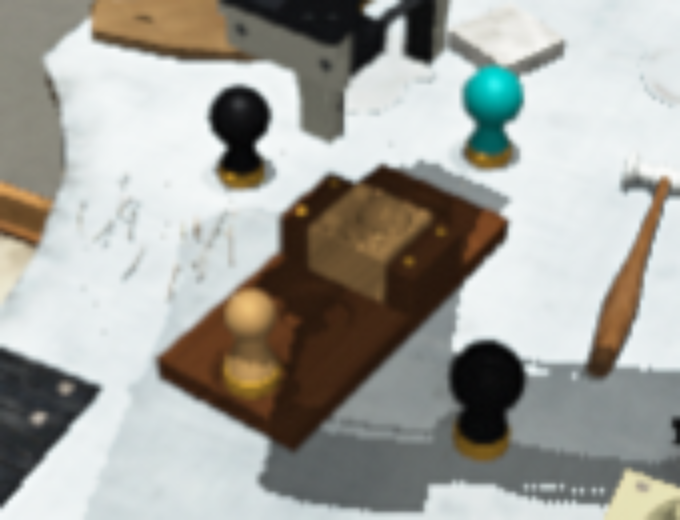

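>>> {"api": "jog_arm", "payload": {"travel": [[-0.001,-0.002,0.06],[-0.001,-0.002,0.13],[-0.001,-0.002,0.19],[-0.001,-0.002,0.23],[-0.001,-0.002,0.249],[-0.001,-0.002,0.249],[-0.001,-0.002,0.249],[-0.001,-0.002,0.249],[-0.001,-0.002,0.249],[-0.001,-0.002,0.249]], "dr": [[0,0,-0.001],[0,0,-0.001],[0,0,-0.001],[0,0,-0.001],[0,0,-0.001],[0,0,-0.001],[0,0,-0.001],[0,0,-0.001],[0,0,-0.001],[0,0,-0.001]], "claw": [1,1,1,1,1,1,1,0.5,0.5,0.5], "newtons": 20}}

```text
time_s: 22.0
tcp_pos: [0.5227, -0.0439, 0.0251]
eef_rot: [-180.0, -0.0, -8.8]
contact_force: [-0.3, -0.7, 0.5]
gripper_width: 0.0634
gripper_force: 0.7
```

>>> {"api": "jog_arm", "payload": {"travel": [[0,0,0],[0,0,0],[0,0,0],[0,0,0],[0,0,-0.02],[0,0,-0.05],[0,0,-0.09],[0,0,-0.15],[0,0,-0.21],[0,0,-0.24]], "dr": [[0,0,0],[0,0,0],[0,0,0],[0,0,0],[0,0,0],[0,0,0],[0,0,0],[0,0,0],[0,0,0],[0,0,0]], "claw": [0.5,0.5,0.5,0.5,0.5,0.5,0.5,0.5,0.5,0.5], "newtons": 20}}

```text
time_s: 23.25
tcp_pos: [0.5233, -0.0435, 0.1466]
eef_rot: [-179.9, -0.1, -8.8]
contact_force: [0.1, 0.2, -2.0]
gripper_width: 0.056
gripper_force: 20.0
```

```bash
python3 go.py .5445,-.3355,.145,-25.5;python3 - <<'E'
from m import *
s=r.get_state()['tcp_pos']
for n in('top','scene'):
    P=cloud(cap(n,n+'6.png')); d=P-s; m=(np.hypot(d[...,0],d[...,1])<.045)&(d[...,2]>.02)&(d[...,2]<.034); q=P[m]; print(s,len(q),np.median(q,axis=0))
a=cv2.imread('pics/scene6.png');cv2.imwrite('pics/cl6.png',cv2.resize(a[130:280,200:400],None,fx=3.5,fy=3.5))
E
```

```text
t 23.25 [ 0.5233 -0.0435  0.1466] [-1.7993e+02 -1.4000e-01 -8.7500e+00] w 0.056 F 20.0
(0.5445, -0.3355, 0.145, -25.5) [0.1307 0.5707 0.0029] [-0.0002 -0.0004  0.0465]
[ 0.52332731 -0.04354313  0.14662646] 116 [ 0.50011971 -0.03649861  0.17219378]
[ 0.52332731 -0.04354313  0.14662646] 214 [ 0.50745321 -0.03256125  0.17383016]
```

View pics/cl6.png

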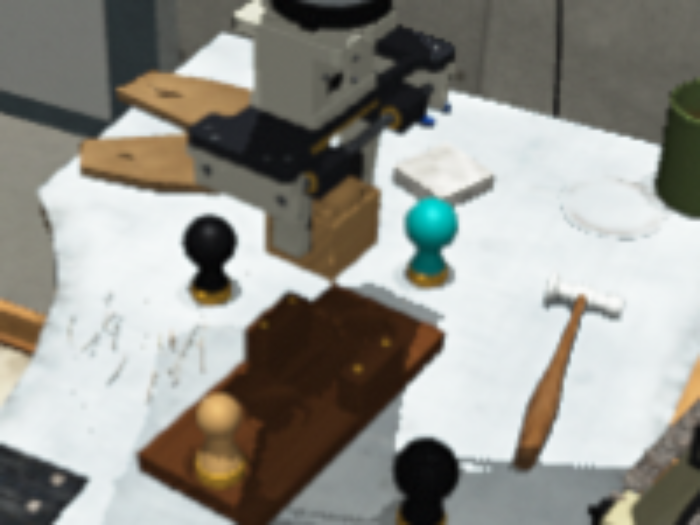

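>>> {"api": "jog_arm", "payload": {"travel": [[0.01,0.05,0],[0.03,0.13,0],[0.05,0.22,0],[0.07,0.31,0],[0.095,0.4,0],[0.115,0.49,0],[0.13,0.55,0],[0.135,0.573,0.003],[0.135,0.573,0.003],[0.135,0.573,0.003]], "dr": [[0,0,0],[0,0,0.01],[0,0,0.02],[0,0,0.03],[0,0,0.04],[0,0,0.046],[0,0,0.046],[0,0,0.046],[0,0,0.046],[0,0,0.046]], "claw": [0.5,0.5,0.5,0.5,0.5,0.5,0.5,0.5,0.5,0.5]}}

```text
time_s: 24.6
tcp_pos: [0.5455, -0.3363, 0.1428]
eef_rot: [-180.0, 0.0, -25.3]
contact_force: [0.4, 0.7, -1.5]
gripper_width: 0.0558
gripper_force: 20.0
```

```bash
python3 go.py .5465,-.3365,.045,-25.5 .5465,-.3365,.039,-25.5;python3 - <<'E'
from m import *
a=cap('scene')['pixels'][:,:,::-1];b=cap('top')['pixels'][:,:,::-1]
cv2.imwrite('pics/cl7.png',np.hstack([cv2.resize(a[110:240,250:380],None,fx=3,fy=3),cv2.resize(b[140:270,350:480],None,fx=3,fy=3)]))
E
```

```text
t 24.6 [ 0.5455 -0.3363  0.1428] [-1.7999e+02  5.0000e-02 -2.5280e+01] w 0.0558 F 20.0
(0.5465, -0.3365, 0.045, -25.5) [ 0.0021 -0.0004  0.1956] [-0.      0.0001  0.0006]
(0.5465, -0.3365, 0.039, -25.5) [ 0.0021 -0.0004  0.2076] [-0.      0.0001  0.0006]
```

View pics/cl7.png

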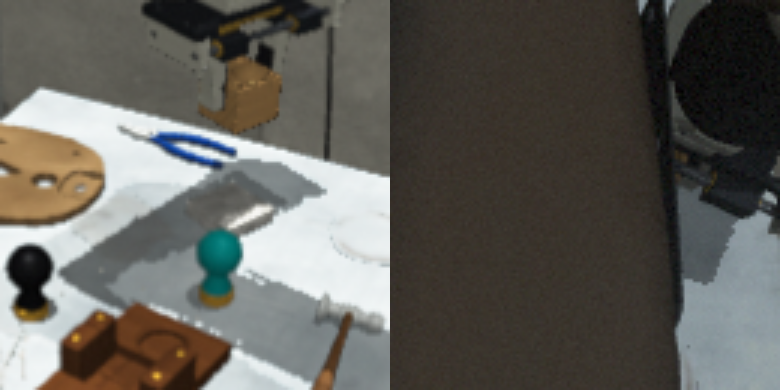

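>>> {"api": "jog_arm", "payload": {"travel": [[0.002,0,0.06],[0.002,0,0.13],[0.002,0,0.175],[0.002,0,0.195],[0.002,0,0.203],[0.002,0,0.206],[0.002,0,0.208],[0.002,0,0.209],[0.002,0,0.21],[0.002,0,0.21]], "dr": [[0,0,0],[0,0,0],[0,0,0],[0,0,0],[0,0,0],[0,0,0],[0,0,0],[0,0,0],[0,0,0],[0,0,0]], "claw": [0.5,0.5,0.5,0.5,0.5,0.5,0.5,0.5,0.5,0.5]}}

```text
time_s: 25.95
tcp_pos: [0.5466, -0.3378, 0.0384]
eef_rot: [-180.0, -0.0, -25.3]
contact_force: [0.2, 0.4, -0.4]
gripper_width: 0.0557
gripper_force: 20.0
```

>>> {"api": "jog_arm", "payload": {"travel": [[0,0,0.001],[0,0,0.002],[0,0,0.002],[0,0,0.002],[0,0,0.002],[0,0,0.002],[0,0,0.002],[0,0,0.002],[0,0,0.002],[0,0,0.002]], "dr": [[0,0,0],[0,0,0],[0,0,0],[0,0,0],[0,0,0],[0,0,0],[0,0,0],[0,0,0],[0,0,0],[0,0,0]], "claw": [0.5,0.5,0.5,0.5,0.66,0.68,0.7,0.75,0.8,0.9]}}

```text
time_s: 27.2
tcp_pos: [0.5466, -0.3378, 0.0372]
eef_rot: [180.0, 0.0, -25.3]
contact_force: [0.3, 0.7, -0.4]
gripper_width: 0.0755
gripper_force: 0.0
```

>>> {"api": "jog_arm", "payload": {"travel": [[0,0,0],[0,0,0],[0,0,-0.03],[0,0,-0.08],[0,0,-0.16],[0,0,-0.24],[0,0,-0.24],[0,0,-0.24],[0,0,-0.24],[0,0,-0.24]], "dr": [[0,0,0],[0,0,0],[0,0,0],[0,0,0],[0,0,0],[0,0,0],[0,0,0],[0,0,0],[0,0,0],[0,0,0]], "claw": [1,1,1,1,1,1,1,1,1,1]}}

```text
time_s: 28.45
tcp_pos: [0.5462, -0.3376, 0.1564]
eef_rot: [180.0, 0.1, -25.3]
contact_force: [-0.4, -0.5, -0.4]
gripper_width: 0.088
gripper_force: 0.0
```

```bash
python3 go.py .51,-.12,.17,-60 .5105,.310,.17,-99;python3 - <<'E'
from m import *
P=cloud(cap('scene'));print(rect(P,(.545,-.336),.05,.058,.07))
P=cloud(cap('top'));print(rect(P,(.545,-.336),.05,.058,.07));print(sphere(P,np.array([.5194,.3645,.06]),.0185),sphere(P,np.array([.5106,.3114,.06]),.022),sphere(P,np.array([.5416,.0747,.061]),.015))
E
```

```text
t 28.45 [ 0.5462 -0.3376  0.1564] [ 1.7998e+02  9.0000e-02 -2.5320e+01] w 0.088 F 0.0
(0.51, -0.12, 0.17, -60) [-0.2516 -0.3625 -0.0269] [0.0001 0.0002 0.0963]
(0.5105, 0.31, 0.17, -99) [-0.6185 -1.1403 -0.0265] [2.000e-04 2.000e-04 2.047e-01]
[ 547.2 -336.4   58.2   59.2   64.7   64.8  215. ]
[ 0.  0.  0.  0.  0. nan  0.]
(array([0.51929566, 0.36566267, 0.05968596]), 230) (array([0.51016233, 0.30938356, 0.05942328]), 322) (array([0.54190808, 0.0751558 , 0.06076425]), 144)
  return _methods._mean(a, axis=axis, dtype=dtype,
  ret = ret.dtype.type(ret / rcount)
```

>>> {"api": "jog_arm", "payload": {"travel": [[-0.05,-0.07,-0.027],[-0.1,-0.15,-0.027],[-0.15,-0.23,-0.027],[-0.2,-0.31,-0.027],[-0.25,-0.39,-0.027],[-0.3,-0.48,-0.027],[-0.35,-0.57,-0.027],[-0.4,-0.66,-0.027],[-0.45,-0.75,-0.027],[-0.48,-0.8,-0.027]], "dr": [[0,0,0.02],[0,0,0.045],[0,0,0.07],[0,0,0.095],[0,0,0.12],[0,0,0.145],[0,0,0.17],[0,0,0.195],[0,0,0.205],[0,0,0.205]], "claw": [1,1,1,1,1,1,1,1,1,1]}}

```text
time_s: 29.8
tcp_pos: [0.5005, 0.1287, 0.1707]
eef_rot: [-180.0, 0.0, -99.1]
contact_force: [0.5, -0.5, 0.7]
gripper_width: 0.0876
gripper_force: 0.0
```

```bash
python3 go.py .5105,.310,.15,-99
```

```text
t 29.8 [0.5005 0.1287 0.1707] [-1.7999e+02  1.0000e-02 -9.9070e+01] w 0.0876 F 0.0
(0.5105, 0.31, 0.15, -99) [-0.3612  0.0373  0.0415] [-0.      0.     -0.0002]
```

>>> {"api": "jog_arm", "payload": {"travel": [[-0.08,0.01,0.02],[-0.17,0.02,0.04],[-0.27,0.03,0.041],[-0.361,0.037,0.041],[-0.361,0.037,0.041],[-0.361,0.037,0.041],[-0.361,0.037,0.041],[-0.361,0.037,0.041],[-0.361,0.037,0.041],[-0.361,0.037,0.041]], "dr": [[0,0,0],[0,0,0],[0,0,0],[0,0,0],[0,0,0],[0,0,0],[0,0,0],[0,0,0],[0,0,0],[0,0,0]], "claw": [1,1,1,1,1,1,1,1,1,1]}}

```text
time_s: 31.05
tcp_pos: [0.5111, 0.3074, 0.1504]
eef_rot: [-180.0, 0.0, -99.1]
contact_force: [-0.1, 0.3, -0.3]
gripper_width: 0.0878
gripper_force: 0.0
```

```bash
python3 go.py .5105,.310,.041,-99
```

```text
t 31.05 [0.5111 0.3074 0.1504] [-1.7999e+02  1.0000e-02 -9.9140e+01] w 0.0878 F 0.0
(0.5105, 0.31, 0.041, -99) [-0.005   0.0021  0.2189] [-0.      0.     -0.0004]
```

>>> {"api": "jog_arm", "payload": {"travel": [[-0.005,0.002,0.08],[-0.005,0.002,0.14],[-0.005,0.002,0.18],[-0.005,0.002,0.205],[-0.005,0.002,0.219],[-0.005,0.002,0.219],[-0.005,0.002,0.219],[-0.005,0.002,0.219],[-0.005,0.002,0.219],[-0.005,0.002,0.219]], "dr": [[0,0,0],[0,0,0],[0,0,0],[0,0,0],[0,0,0],[0,0,0],[0,0,0],[0,0,0],[0,0,0],[0,0,0]], "claw": [1,1,1,1,1,1,0.3,0.3,0.3,0.3], "newtons": 15}}

```text
time_s: 32.3
tcp_pos: [0.5105, 0.3103, 0.041]
eef_rot: [-180.0, 0.0, -99.1]
contact_force: [-0.3, 0.1, -0.2]
gripper_width: 0.0535
gripper_force: 0.0
```

>>> {"api": "jog_arm", "payload": {"travel": [[0,0,0],[0,0,0],[0,0,0],[0,0,0],[0,0,0],[0,0,0],[0,0,-0.02],[0,0,-0.08],[0,0,-0.15],[0,0,-0.218]], "dr": [[0,0,0],[0,0,0],[0,0,0],[0,0,0],[0,0,0],[0,0,0],[0,0,0],[0,0,0],[0,0,0],[0,0,0]], "claw": [0.3,0.3,0.3,0.3,0.3,0.3,0.3,0.3,0.3,0.3]}}

```text
time_s: 33.55
tcp_pos: [0.5102, 0.3101, 0.1513]
eef_rot: [180.0, -0.0, -99.1]
contact_force: [-0.0, 1.2, -1.4]
gripper_width: 0.043
gripper_force: 15.0
```

```bash
python3 go.py .5148,-.1015,.15,-99
```

```text
t 33.55 [0.5102 0.3101 0.1513] [179.99  -0.   -99.12] w 0.043 F 15.0
(0.5148, -0.1015, 0.15, -99) [ 0.8114 -0.1395  0.0025] [ 0.     -0.     -0.0003]
```

>>> {"api": "jog_arm", "payload": {"travel": [[0.07,-0.012,0],[0.17,-0.029,0],[0.28,-0.048,0],[0.39,-0.067,0],[0.5,-0.086,0],[0.61,-0.105,0],[0.71,-0.122,0],[0.78,-0.134,0],[0.811,-0.14,0.002],[0.811,-0.14,0.002]], "dr": [[0,0,0],[0,0,0],[0,0,0],[0,0,0],[0,0,0],[0,0,0],[0,0,0],[0,0,0],[0,0,0],[0,0,0]], "claw": [0.3,0.3,0.3,0.3,0.3,0.3,0.3,0.3,0.3,0.3]}}

```text
time_s: 34.8
tcp_pos: [0.5152, -0.1018, 0.1488]
eef_rot: [180.0, 0.0, -99.2]
contact_force: [1.1, -0.1, -1.7]
gripper_width: 0.0431
gripper_force: 15.0
```

```bash
python3 - <<'E'
from m import *
P=cloud(cap('scene')); s=r.get_state()['tcp_pos']; print(s,sphere(P,s+[0,0,.019],.022,.14))
E
python3 go.py .5148,-.1015,.055,-99 .5148,-.1015,.042,-99
```

```text
[ 0.51526293 -0.10111519  0.14885045] (array([ 0.5158921 , -0.10295132,  0.16772573]), 304)
t 34.85 [ 0.5153 -0.1011  0.1489] [ 1.800e+02  1.000e-02 -9.917e+01] w 0.0431 F 15.0
(0.5148, -0.1015, 0.055, -99) [0.0009 0.0008 0.1877] [ 0.      0.     -0.0005]
(0.5148, -0.1015, 0.042, -99) [0.001  0.0008 0.2137] [ 0.      0.     -0.0005]
```

>>> {"api": "jog_arm", "payload": {"travel": [[0.001,0.001,0.06],[0.001,0.001,0.12],[0.001,0.001,0.16],[0.001,0.001,0.18],[0.001,0.001,0.19],[0.001,0.001,0.198],[0.001,0.001,0.204],[0.001,0.001,0.209],[0.001,0.001,0.212],[0.001,0.001,0.213]], "dr": [[0,0,0],[0,0,0],[0,0,0],[0,0,0],[0,0,0],[0,0,0],[0,0,0],[0,0,0],[0,0,0],[0,0,0]], "claw": [0.3,0.3,0.3,0.3,0.3,0.3,0.3,0.3,0.3,0.3]}}

```text
time_s: 36.1
tcp_pos: [0.5148, -0.1017, 0.0423]
eef_rot: [-180.0, 0.0, -99.1]
contact_force: [-1.0, -0.3, 1.7]
gripper_width: 0.0432
gripper_force: 15.0
```

Down on the well floor (slight upward force); release and retreat.

>>> {"api": "jog_arm", "payload": {"travel": [[0,0,0],[0,0,0],[0,0,0],[0,0,0],[0,0,0],[0,0,0],[0,0,0],[0,0,-0.05],[0,0,-0.12],[0,0,-0.2]], "dr": [[0,0,0],[0,0,0],[0,0,0],[0,0,0],[0,0,0],[0,0,0],[0,0,0],[0,0,0],[0,0,0],[0,0,0]], "claw": [0.5,0.52,0.55,0.6,0.7,0.8,1,1,1,1]}}

```text
time_s: 37.35
tcp_pos: [0.5143, -0.1017, 0.1429]
eef_rot: [179.9, -0.0, -99.1]
contact_force: [1.1, 0.2, 1.0]
gripper_width: 0.0875
gripper_force: 0.0
```

```bash
python3 - <<'E'
from m import *
P=cloud(cap('scene')); print(sphere(P,np.array([.5147,-.102,.061]),.022))
E
python3 go.py .5194,.3648,.15,-99
```

```text
(array([ 0.51471274, -0.10350554,  0.06176731]), 221)
t 37.4 [ 0.5174 -0.1019  0.1487] [-1.7961e+02  3.0000e-02 -9.9040e+01] w 0.0876 F 0.0
(0.5194, 0.3648, 0.15, -99) [-0.9223  0.1427 -0.0031] [-0.0011  0.0001 -0.0001]
```

>>> {"api": "jog_arm", "payload": {"travel": [[-0.1,0.015,-0.016],[-0.22,0.033,-0.016],[-0.34,0.05,-0.016],[-0.46,0.07,-0.016],[-0.58,0.088,-0.016],[-0.7,0.106,-0.016],[-0.82,0.124,-0.016],[-0.922,0.138,-0.016],[-0.922,0.138,-0.016],[-0.922,0.138,-0.016]], "dr": [[0,0,0],[0,0,0],[0,0,0],[0,0,0],[0,0,0],[0,0,0],[0,0,0],[0,0,0],[0,0,0],[0,0,0]], "claw": [1,1,1,1,1,1,1,1,1,1]}}

```text
time_s: 38.65
tcp_pos: [0.5193, 0.3643, 0.1497]
eef_rot: [180.0, -0.1, -99.1]
contact_force: [-0.0, 0.7, -0.0]
gripper_width: 0.0875
gripper_force: 0.0
```

```bash
python3 go.py .5194,.3648,.041,-99
```

```text
t 38.65 [0.5193 0.3643 0.1497] [ 1.7996e+02 -5.0000e-02 -9.9090e+01] w 0.0875 F 0.0
(0.5194, 0.3648, 0.041, -99) [-1.300e-03 -2.000e-04  2.173e-01] [ 0.0001 -0.0001 -0.0002]
```

>>> {"api": "jog_arm", "payload": {"travel": [[-0.001,0,0.08],[-0.001,0,0.14],[-0.001,0,0.18],[-0.001,0,0.205],[-0.001,0,0.217],[-0.001,0,0.217],[-0.001,0,0.217],[-0.001,0,0.217],[-0.001,0,0.217],[-0.001,0,0.217]], "dr": [[0,0,0],[0,0,0],[0,0,0],[0,0,0],[0,0,0],[0,0,0],[0,0,0],[0,0,0],[0,0,0],[0,0,0]], "claw": [1,1,1,1,1,1,0.2,0.2,0.2,0.2], "newtons": 15}}

```text
time_s: 39.9
tcp_pos: [0.5198, 0.3651, 0.042]
eef_rot: [-180.0, 0.0, -99.1]
contact_force: [-0.7, 0.5, 0.3]
gripper_width: 0.0531
gripper_force: 0.0
```

>>> {"api": "jog_arm", "payload": {"travel": [[0,0,0],[0,0,0],[0,0,0],[0,0,0],[0,0,0],[0,0,0],[0,0,-0.02],[0,0,-0.08],[0,0,-0.15],[0,0,-0.218]], "dr": [[0,0,0],[0,0,0],[0,0,0],[0,0,0],[0,0,0],[0,0,0],[0,0,0],[0,0,0],[0,0,0],[0,0,0]], "claw": [0.2,0.2,0.2,0.2,0.2,0.2,0.2,0.2,0.2,0.2]}}

```text
time_s: 41.15
tcp_pos: [0.5198, 0.3649, 0.1525]
eef_rot: [-180.0, 0.0, -99.1]
contact_force: [0.4, 0.1, -1.1]
gripper_width: 0.0359
gripper_force: 15.0
```

```bash
python3 go.py .5318,.0092,.15,-99
```

```text
t 41.15 [0.5198 0.3649 0.1525] [-1.7999e+02  1.0000e-02 -9.9120e+01] w 0.0359 F 15.0
(0.5318, 0.0092, 0.15, -99) [ 0.6985 -0.1364  0.0049] [-0.      0.     -0.0003]
```

>>> {"api": "jog_arm", "payload": {"travel": [[0.06,-0.012,0],[0.15,-0.029,0],[0.24,-0.047,0],[0.34,-0.066,0],[0.44,-0.086,0],[0.54,-0.105,0],[0.63,-0.123,0],[0.68,-0.133,0],[0.699,-0.137,0.002],[0.699,-0.137,0.002]], "dr": [[0,0,0],[0,0,0],[0,0,0],[0,0,0],[0,0,0],[0,0,0],[0,0,0],[0,0,0],[0,0,0],[0,0,0]], "claw": [0.2,0.2,0.2,0.2,0.2,0.2,0.2,0.2,0.2,0.2]}}

```text
time_s: 42.4
tcp_pos: [0.5315, 0.0084, 0.1495]
eef_rot: [180.0, -0.0, -99.2]
contact_force: [1.0, -0.6, -1.2]
gripper_width: 0.0361
gripper_force: 15.0
```

```bash
python3 - <<'E'
from m import *
P=cloud(cap('scene')); s=r.get_state()['tcp_pos']; print(s,sphere(P,s+[0,0,.019],.0185,.14))
E
python3 go.py .5318,.0092,.0425,-99
```

```text
[0.53177556 0.00902062 0.1495883 ] (array([0.53306433, 0.00883226, 0.16736784]), 245)
t 42.45 [0.5318 0.009  0.1496] [179.98  -0.   -99.15] w 0.0358 F 15.0
(0.5318, 0.0092, 0.0425, -99) [-4.000e-04 -1.000e-04  2.142e-01] [ 0.     -0.     -0.0004]
```

>>> {"api": "jog_arm", "payload": {"travel": [[0,0,0.06],[0,0,0.12],[0,0,0.16],[0,0,0.18],[0,0,0.19],[0,0,0.198],[0,0,0.204],[0,0,0.209],[0,0,0.212],[0,0,0.214]], "dr": [[0,0,0],[0,0,0],[0,0,0],[0,0,0],[0,0,0],[0,0,0],[0,0,0],[0,0,0],[0,0,0],[0,0,0]], "claw": [0.2,0.2,0.2,0.2,0.2,0.2,0.2,0.2,0.2,0.2]}}

```text
time_s: 43.7
tcp_pos: [0.5322, 0.009, 0.0431]
eef_rot: [-180.0, -0.0, -99.1]
contact_force: [-3.0, 0.7, 8.5]
gripper_width: 0.0359
gripper_force: 15.0
```

>>> {"api": "jog_arm", "payload": {"travel": [[0,0,0],[0,0,0],[0,0,0],[0,0,0],[0,0,0],[0,0,0],[0,0,0],[0,0,-0.05],[0,0,-0.12],[0,0,-0.24]], "dr": [[0,0,0],[0,0,0],[0,0,0],[0,0,0],[0,0,0],[0,0,0],[0,0,0],[0,0,0],[0,0,0],[0,0,0]], "claw": [0.43,0.45,0.48,0.55,0.65,0.8,1,1,1,1]}}

```text
time_s: 44.95
tcp_pos: [0.5306, 0.0087, 0.1623]
eef_rot: [179.8, -0.1, -99.1]
contact_force: [1.6, 0.3, 0.0]
gripper_width: 0.0876
gripper_force: 0.0
```

>>> {"api": "jog_arm", "payload": {"travel": [[0,0,-0.1],[-0.1,0,-0.1],[-0.2,0,-0.1],[-0.3,0,-0.1],[-0.4,0,-0.1],[-0.4,0,-0.1],[-0.4,0,-0.1],[-0.4,0,-0.1],[-0.4,0,-0.1],[-0.4,0,-0.1]], "dr": [[0,0,0],[0,0,0],[0,0,0],[0,0,0],[0,0,0],[0,0,0],[0,0,0],[0,0,0],[0,0,0],[0,0,0]], "claw": [1,1,1,1,1,1,1,1,1,1]}}

```text
time_s: 46.2
tcp_pos: [0.5638, 0.2059, 0.213]
eef_rot: [-180.0, 0.0, -99.2]
contact_force: [-0.7, -0.4, 0.2]
gripper_width: 0.0873
gripper_force: 0.0
```

```bash
python3 - <<'E'
from m import *
for n in('scene','top'):
    P=cloud(cap(n,n+'9.png'))
    for g,rad in(((.5416,.0747,.061),.015),((.5318,.009,.061),.0185),((.5147,-.102,.061),.022)):print(n,sphere(P,np.array(g),rad))
    print(rect(P,(.545,-.336),.05,.058,.07))
a=cv2.imread('pics/top9.png');cv2.imwrite('pics/cl9.png',cv2.resize(a[110:310,80:450],None,fx=2.1,fy=2.1,interpolation=2))
E
```

```text
scene (array([0.54188332, 0.07413128, 0.06170124]), 142)
scene (array([0.53168272, 0.00841985, 0.06192934]), 182)
scene (array([ 0.51453327, -0.1034597 ,  0.06180428]), 222)
[ 546.8 -335.4   58.8   58.4   65.2   64.8  214. ]
top (array([0.54169901, 0.07524906, 0.06089583]), 143)
top (array([0.53182979, 0.00936662, 0.06082659]), 217)
top (array([ 0.51440813, -0.10234066,  0.06064534]), 302)
[ 547.3 -336.5   57.    57.5   64.4   63.7  483. ]
```

View pics/cl9.png

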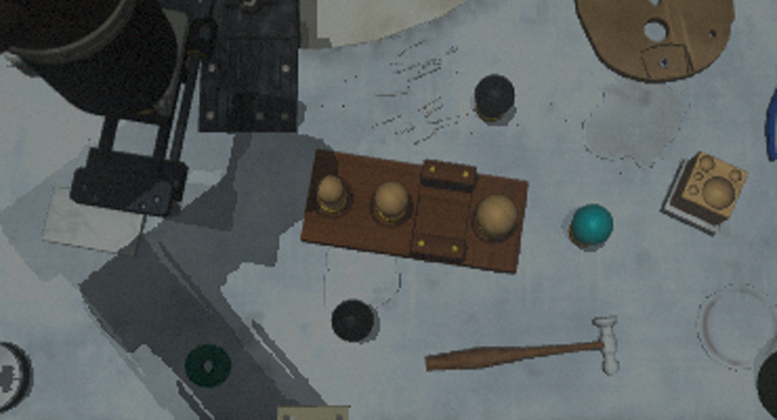

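All three punches are within about 1 mm of where they started. The block is on the steel, and the jar and hammer are untouched.

```bash
python3 -c "
from plant import r
print(r.close_job())"
```

```text
the job is handed in; nothing more can be done
None
```

The job is handed in at about 46 s of the 128 s allowed. The doming block sits hollows up on the steel bench block, about 3 mm off centre, and all three punches stand in their own wells within about 1 mm of where they started. The hand-in call returned no verdict.

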